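# Sort the reagents into their cold-room racks

### The job

The set-up bench is being cleared for the cold room. Of the things along the front of the worktop, stand the two wide reagent bottles in the two-hole bottle rack and the two small bottles in the free holes of the three-hole rack, each standing upright on the rack's base, one to a hole, and lay the black strip rack flat inside the shallow steel tray. Keep every bottle upright all the way, and do not disturb the small bottle that already stands in its rack.

Things in the scene. Friction and masses are not known exactly. Their poses are not given: they have to be found in the camera images.
- bottle_white_mid (a point): Wide clear reagent bottle with a white label and a screw cap, 64 mm diameter, 145 mm tall: body up to 122 mm, then a cap 40 mm wide and 23 mm high, good to grip from above; 0.25 kg. It stands in the front part of the worktop (a look-alike far back by the wall has no part in the job). This point is on its axis, half-way up (72.5 mm above its underside); z points up along the bottle.
- bottle_brown_mid (a point): Wide brown glass reagent bottle with screw cap, 56 mm diameter, 120 mm tall: body up to 101 mm, then a cap 34 mm wide and 19 mm high, good to grip from above; 0.25 kg. It stands in the front part of the worktop (a look-alike far back by the wall has no part in the job). This point is on its axis, half-way up (60 mm above its underside); z points up along the bottle.
- vial_a_mid (a point): Small reagent bottle with screw cap, 40 mm diameter, 85 mm tall: body 40 mm wide up to 71 mm, then a cap 24 mm wide and 14 mm high; about 80 g. It stands in the front part of the worktop. This point is on its axis, half-way up (42 mm above its underside); z points up along the bottle.
- vial_b_mid (a point): Another small reagent bottle with screw cap, 40 mm diameter, 85 mm tall: body 40 mm wide up to 71 mm, then a cap 24 mm wide and 14 mm high; about 80 g. It stands in the front part of the worktop. This point is on its axis, half-way up (42 mm above its underside); z points up along the bottle.
- vial_c_mid (a point): The third small bottle of the same kind (40 mm diameter, 85 mm tall), which already stands in the hole of the three-hole rack at y = +62 mm of that rack and stays there. This point is on its axis, 42 mm above its underside.
- strips_mid (a point): Black strip rack with short white strips of caps on top: a block 48 mm (its x) by 88 mm (its y), 30 mm high, 37 mm with the strips, 0.12 kg, lying flat in the front part of the worktop; grip it across its 48 mm width, from above. This point is at its centre, 15 mm above its underside; z up.
- bottle_rack: Grey two-hole bottle rack, fixed to the worktop, 98 mm (its x) by 194 mm (its y). An upper plate, its top 44 mm above the worktop (end cheeks 48 mm), has two round holes of 80 mm diameter, centred at y = -44 and y = +44 mm on the rack's y axis (x = 0), 88 mm apart; below is a base plate whose top, on which the bottles stand, is 6 mm above the worktop. Origin: centre of its underside; z up.
- vial_rack: Grey three-hole rack for small bottles, fixed to the worktop, 74 mm (its x) by 206 mm (its y). An upper plate, its top 34 mm above the worktop (end cheeks 38 mm), has three round holes of 56 mm diameter, centred at y = -62, 0 and +62 mm on the rack's y axis (x = 0); the hole at +62 is taken at the start. The base plate on which bottles stand has its top 6 mm above the worktop. Origin: centre of its underside; z up.
- strip_tray: Shallow steel tray, fixed to the worktop, 116 mm (its x) by 126 mm (its y) outside, 110 by 120 mm inside; floor 3 mm above the worktop, lip 10 mm above the worktop. Origin: centre of its underside; z up.
Not all that is in view belongs to the job. What is shaped like the part that bears vial_a_mid but blue is not meant.

How it is judged (in metres and radians):
At the end, for the whole second after the job is handed in: Both wide bottles stand on the base of the two-hole rack, all three small ones on that of the three-hole rack (5 mm in height, 15 mm off the row, upright within 0.08 rad); the strip rack lies flat in the steel tray, within 40 mm (x) and 45 mm (y) of its centre; all at rest (x of bottle_white_mid in the frame of bottle_rack between -0.015 and 0.015 m and y of bottle_white_mid in the frame of bottle_rack between -0.06 and 0.06 m and z of bottle_white_mid in the frame of bottle_rack between 0.0735 and 0.0835 m and angle between each of bottle_white_mid, bottle_brown_mid, vial_a_mid, vial_b_mid, vial_c_mid's own z axis and vertical below 0.08 rad and x of bottle_brown_mid in the frame of bottle_rack between -0.015 and 0.015 m and y of bottle_brown_mid in the frame of bottle_rack between -0.06 and 0.06 m and z of bottle_brown_mid in the frame of bottle_rack between 0.061 and 0.071 m and x of vial_a_mid in the frame of vial_rack between -0.015 and 0.015 m and y of vial_a_mid in the frame of vial_rack between -0.077 and 0.077 m and z of vial_a_mid in the frame of vial_rack between 0.0435 and 0.0535 m and x of vial_b_mid in the frame of vial_rack between -0.015 and 0.015 m and y of vial_b_mid in the frame of vial_rack between -0.077 and 0.077 m and z of vial_b_mid in the frame of vial_rack between 0.0435 and 0.0535 m and x of vial_c_mid in the frame of vial_rack between -0.015 and 0.015 m and y of vial_c_mid in the frame of vial_rack between -0.077 and 0.077 m and z of vial_c_mid in the frame of vial_rack between 0.0435 and 0.0535 m and x of strips_mid in the frame of strip_tray between -0.04 and 0.04 m and y of strips_mid in the frame of strip_tray between -0.045 and 0.045 m and z of strips_mid in the frame of strip_tray between 0.013 and 0.022 m and angle between strips_mid's own z axis and vertical below 0.05 rad and linear speed of each of bottle_white, bottle_brown, vial_a, vial_b, vial_c, strips below 0.02 m/s); the robot touches nothing.
It fails at once if a bottle is tipped more than about 35 degrees (angle between any of bottle_white_mid, bottle_brown_mid, vial_a_mid, vial_b_mid, vial_c_mid's own z axis and vertical above 0.6 rad).
It fails at once if the small bottle already in its rack is lifted or shifted more than 20 mm (distance of vial_c_mid from where it was at the start of the episode above 0.02 m).
It also fails if it takes over 115 s, if anything falls off the work surface, if the arm or the gripper's body presses on something with over 40 N, if the wrist force passes 120 N, or if a joint passes its speed limit or range.

### The arm

A 6-joint arm with a two-finger parallel gripper is mounted at the origin on a cart in front of the work surface, level with it; the furniture and walls round the work are solid. World frame = base frame: x ahead of the robot, y to its left, z up, the work surface at z = 0. Lengths are in mm, angles in rad, forces in N, time in s.
With the tool pointing down it reaches from about 300 to 750 mm from the base axis. Payload 8.5 kg.
Tool frame: the origin (TCP) lies between the finger pads; the fingertips stand 8 mm ahead of it and the grasp point (between the pads) lies 11 mm behind it; z points along the fingers, y is the direction in which the jaws open and shut (so a half turn about z gives the same grasp; the last joint's range is limited). The gripper opens to 85 mm and grips with 20 to 120 N. Pads are 22 mm wide; open, the fingers measure 114 mm over their backs; the gripper's body (76 mm by 85 mm) begins 54 mm behind the grasp point. The pads swing forward as they close: fully open they stand 13 mm farther back than shut.
Start: joints at [-1.534, 0.381, 1.297, -0, 1.464, -0.215], TCP at [137.026, -532.639, 239.322] pointing down, gripper open.
Joint ranges: [-3.11, 3.11], [-0.89, 2.33], [0.22, 2.48], [-1.42, 4.56], [0.17, 2.85], [-2.88, 2.88]. Speed limits (rad/s): [2.39, 2.39, 3.14, 3.14, 3.14, 3.14].

### API

Orientations are given as a unit quaternion [w, x, y, z].
In Python, from rig import get_state, capture, close_job gives the robot as it stands. The module is installed in compiled form; this text tells all that it offers.
- The arm moves only by the tool jog_arm, never from a script. Its argument "deltas" is a list of rows, each an object with "offset": the shift along the world's x, y, z in m, a list of three; "dr": the turn, a rotation vector about the world's x, y, z in degrees, a list of three. In form: [{"offset": [x, y, z], "dr": [wx, wy, wz]}, ...]. A call has 1 to 8 rows; each row shifts and turns the pose as measured when the row begins; what a row does not reach is not made up. A row lasts 1/10 s, in which the tool goes at most 50 mm and 8.59 degrees, less where a joint would pass 70% of its speed; a pose out of reach is approached as far as the arm can. A call with a gripper value outside its range is refused whole. "claw" is the finger opening in m, from 0 to 0.0854, set as the call begins (left out, the last holds). The fingers move at their own pace and stop on an object; "newtons" is the grip in N (left out, the last holds). Time passes only in rows, so rows that do not move let the fingers close. It gives the time, the measured TCP pose, the force and the opening at its end, in the units of the state.
- get_state(): the state, without advancing time (a new reading comes with each control period).
- capture(name): name is "scene" or "top" or "wrist"; returns a dict with "image" (480x640x3 uint8, red, green, blue), "K" (3x3 intrinsics, pixels), "R" (3x3) and "t" (3): a world point X has camera coordinates R X + t. Camera axes: x right, y down, z forward; pixel columns grow to the right and rows downward; lengths in mm; the calibration is good to about 2 mm. A picture is of the moment at which its call begins. There is no depth.
- close_job(): hands the job in, once; it reports no verdict.
The state is a dict: "t": time; "joints": joint angles; "qvel": joint speeds; "joint_torque": joint torques, N m; "position": TCP position; "eef_rot": TCP orientation; "ft_force": force on the tool from outside, world axes, zero at the start; "torque": the same for the moment, N m; "finger_gap": opening from 0.0 (shut) to 1.0 (fully open).
Only numpy, scipy, OpenCV 4.12 (cv2) and the standard library are available. Lean on these libraries where they do the work, as an engineer would, in place of code of your own. Each camera call takes 0.05 s, during which the arm holds its last target. There are 200 camera calls.

## Working session

There is one attempt and no reset: what is moved stays moved. The work goes in short steps, Python scripts to look and compute and a tool call to move; the robot and the scene stay as the last step left them, time stands still between calls to the robot, and variables do not carry over. Pictures are saved under pics/ and viewed, about 12 in all and at most 16, crops included, and the job is handed in when it is done.

Besides the shell and the picture viewer there is one more tool, called after "Call:" in YAML: its name, and indented under it one key for each argument. jog_arm: Moves the arm, as the interface text tells. Its arguments: {"type":"object","properties":{"deltas":{"type":"array","items":{"type":"object","properties":{"offset":{"type":"array","items":{"type":"number"}},"dr":{"type":"array","items":{"type":"number"}}}}},"claw":{"type":"number"},"newtons":{"type":"number"}},"required":["deltas"]}

```bash
mkdir -p pics; cat > h.py <<'E'
import numpy as np, cv2, pickle
from rig import get_state, capture
def grab(name, tag):
    c=capture(name); cv2.imwrite(f"pics/{tag}.png",c["image"][:,:,::-1]); pickle.dump(c,open(f"pics/{tag}.pkl","wb")); return c
def load(tag): return pickle.load(open(f"pics/{tag}.pkl","rb"))
def ray(c,u,v,z):
    R=np.array(c["R"]);t=np.array(c["t"]).ravel();C=-R.T@t
    d=R.T@np.linalg.inv(np.array(c["K"]))@np.array([u,v,1.]); return C+d*(z-C[2])/d[2]
def proj(c,X):
    p=np.array(c["K"])@(np.array(c["R"])@np.asarray(X,float)+np.array(c["t"]).ravel()); return p[:2]/p[2]
E
python3 - <<'E'
from h import *
for n in("scene","top","wrist"):
    c=grab(n,n+"0"); R=np.array(c["R"]); print(n,-R.T@np.array(c["t"]).ravel(), R[2], c["K"][0])
print(get_state())
E
```

```text
scene [-452.7793687   507.05941725  962.94627367] [ 0.68191534 -0.31848673 -0.65845096] [580.12445544   0.         315.03858346]
top [ 381.38880617   76.70752642 1355.24505348] [ 0.08727602 -0.02454311 -0.99588179] [524.13121601   0.         321.90453998]
wrist [ 215.98190263 -512.54927404  373.7459335 ] [-0.30185072 -0.0765089  -0.95028024] [408.08097154   0.         319.992236  ]
{'t': 0.15, 'joints': array([-1.53429581e+00,  3.81034174e-01,  1.29808247e+00, -1.46915212e-06,
        1.46359669e+00, -2.15306524e-01]), 'qvel': array([ 0.00031802, -0.0009776 , -0.00298899, -0.00010681, -0.001949  ,
        0.0008041 ]), 'joint_torque': array([ 6.54154610e-04, -4.48626602e+01, -2.31345105e+01, -2.86601826e-04,
        3.76841199e-03, -3.24032146e-05]), 'position': array([ 137.02021774, -532.42073359,  238.85880734]), 'eef_rot': array([-5.58170172e-04,  9.92084450e-01,  1.25571212e-01,  4.93022269e-05]), 'ft_force': array([-0.17139218, -0.23835242,  0.20319119]), 'torque': array([ 0.026448  , -0.03335724, -0.05234033]), 'finger_gap': 0.9949655803681551}
```

View pics/top0.png

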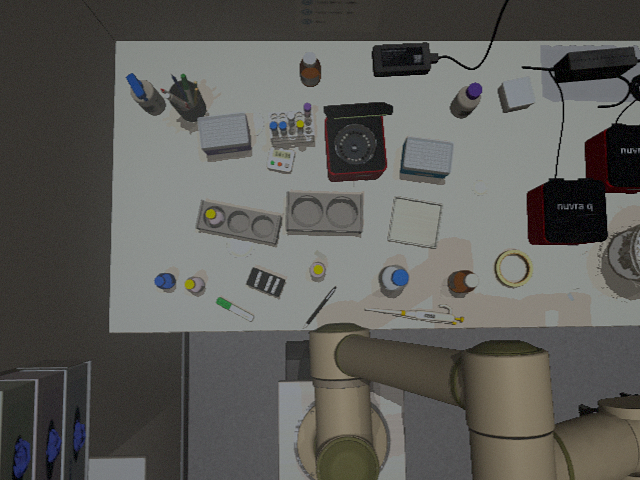

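View pics/scene0.png

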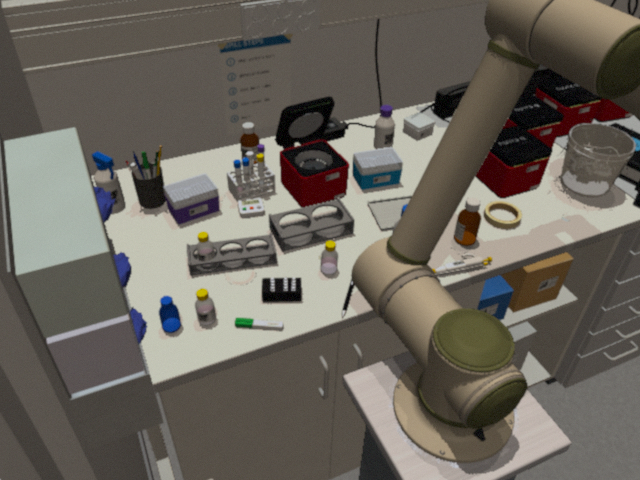

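The top view shows vials (yellow caps) at (194,284) and (318,270), white bottle with blue cap at (393,279), brown at (463,281), and strips at (266,282). The vial rack is at (238,221), the bottle rack at (325,212) and the tray at (415,221). The blue vial at (165,281) is the decoy. Next I'll enlarge the top view.

```bash
python3 - <<'E'
from h import *
c=load("top0"); im=c["image"][:,:,::-1]
crop=im[180:320,150:490]; big=cv2.resize(crop,None,fx=2.35,fy=2.35,interpolation=cv2.INTER_CUBIC)
big=cv2.convertScaleAbs(big,alpha=1.4); cv2.imwrite("pics/crop0.png",big)
hsv=cv2.cvtColor(np.ascontiguousarray(im),cv2.COLOR_BGR2HSV)
def blobs(lo,hi,z,amin=15):
    m=cv2.inRange(hsv,lo,hi); m[:185]=0; m[310:]=0; m[:,500:]=0
    n,l,s,ce=cv2.connectedComponentsWithStats(m)
    for i in range(1,n):
        if s[i,4]>=amin: print(s[i],ce[i].round(1), ray(c,*ce[i],z)[:2].round(1))
print("yellow");blobs((22,140,90),(35,255,255),85)
print("blue");blobs((98,140,60),(125,255,255),145)
print("brown");blobs((3,120,40),(18,255,200),120)
print("dark");blobs((0,0,0),(180,120,50),30,60)
for p in [(463,281),(473,281)]: print(hsv[p[1],p[0]])
# plane landmark: top surface corners
E
```

```text
yellow
[205 209  11  10  77] [210.2 213.5] [566.3 316.4]
[314 265   9   9  67] [317.9 269.1] [428.4  55.8]
[185 279  10  10  74] [189.4 284. ] [395.9 365. ]
blue
[392 270  16  16 197] [400.  277.3] [ 405.3 -132.8]
[155 274  19  14 159] [163.7 280.8] [403.1 409.8]
brown
[451 271  21  22 219] [459.9 282.6] [ 391.6 -279.3]
dark
[257 274  13  17  61] [262.7 281.7] [400.1 194.2]
[11 45 62]
[ 40  11 144]
```

View pics/crop0.png

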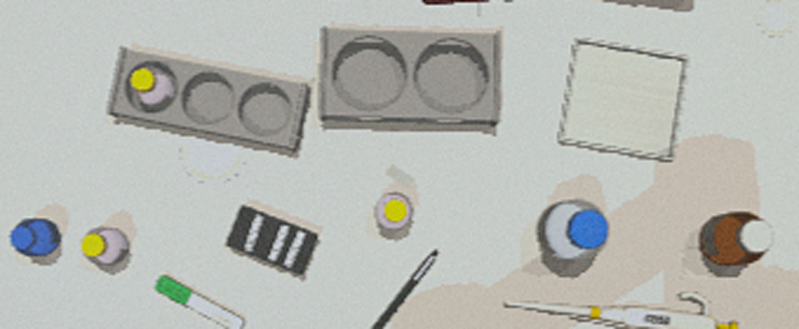

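```bash
python3 - <<'E'
from h import *
c=load("top0"); f=lambda p:((p[0]+.5)/2.35-.5+150,(p[1]+.5)/2.35-.5+180)
for n,pts,z in [("browncap",[(756,238)],120),("brack",[(370,73),(451,75)],44),("vrack",[(152,87),(209,98),(266,109)],34),
 ("tray",[(577,39),(686,57),(671,160),(558,143)],10),("strips",[(243,206),(319,236),(304,276),(228,246)],30)]:
    P=np.array([ray(c,*f(p),z)[:2] for p in pts]); print(n,P.round(1).tolist(),"mean",P.mean(0).round(1))
E
```

```text
browncap [[395.1, -306.7]] mean [ 395.1 -306.7]
brack [[577.3, 80.7], [574.4, -6.4]] mean [575.8  37.2]
vrack [[565.4, 315.5], [552.9, 254.3], [540.5, 193.1]] mean [552.9 254.3]
tray [[618.6, -149.0], [597.5, -269.9], [483.0, -249.7], [503.0, -125.3]] mean [ 550.5 -198.5]
strips [[436.4, 218.2], [403.5, 137.0], [361.0, 153.2], [393.9, 234.2]] mean [398.7 185.6]
```

Call:
jog_arm:
  deltas:
    - {"offset": [0.03,0.03,0.02],"dr": [0,0,-7]}
    - {"offset": [0.03,0.03,0.02],"dr": [0,0,-7]}
    - {"offset": [0.03,0.03,0.02],"dr": [0,0,0]}
    - {"offset": [0.03,0.03,0],"dr": [0,0,0]}
    - {"offset": [0.03,0.03,0],"dr": [0,0,0]}
    - {"offset": [0.03,0.03,0],"dr": [0,0,0]}
    - {"offset": [0.03,0.03,0],"dr": [0,0,0]}
  claw: 0.0854

```text
t: 0.85
position: [349.7, -316.6, 298.6]
eef_rot: [-0.003, 1.0, -0.006, 0.001]
ft_force: [0.5, -0.2, 0.5]
finger_gap: 1.005
```

```bash
python3 - <<'E'
from h import *
c=grab("wrist","w1"); s=get_state(); print(s["joints"].round(3), s["position"])
R=np.array(c["R"]); print(-R.T@np.array(c["t"]).ravel(), R[2])
print(proj(c,[395,-306,120]),proj(c,[395,-303,0]))
E
```

```text
[-0.98   0.202  1.383  0.006  1.561  0.598] [ 352.83886544 -312.39558078  298.80666105]
[ 431.04837735 -318.15283571  433.57972906] [-0.31065879  0.00854423 -0.95048309]
[306.67205575 147.26841367] [307.97447139 133.77301578]
```

View pics/w1.png

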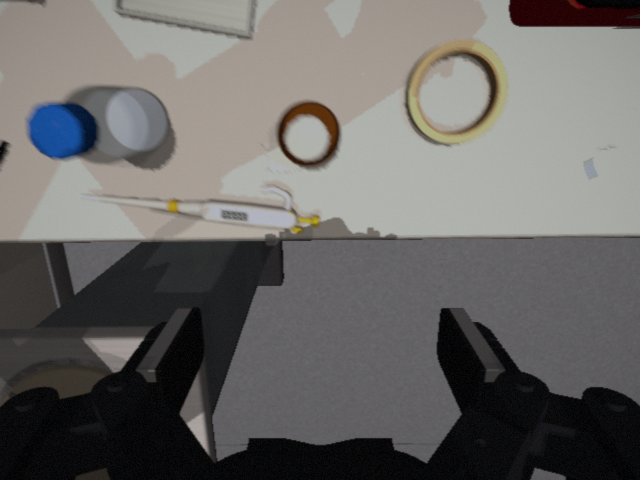

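The wrist view shows the brown cap at about (309,139) and the white bottle's blue cap at (62,130).

```bash
cat >> h.py <<'E'
def hsvb(c,lo,hi,z,amin=60,roi=None):
    im=np.ascontiguousarray(c["image"][:,:,::-1]); h=cv2.cvtColor(im,cv2.COLOR_BGR2HSV); m=cv2.inRange(h,lo,hi)
    if roi: k=np.zeros_like(m); k[roi[1]:roi[3],roi[0]:roi[2]]=1; m=m*k
    n,l,s,ce=cv2.connectedComponentsWithStats(m)
    for i in range(1,n):
        if s[i,4]>=amin:
            cn=max(cv2.findContours((l==i).astype(np.uint8),0,2)[0],key=len); e,r=cv2.minEnclosingCircle(cn)
            print(s[i],"circ",np.round(e,1),round(r,1),ray(c,*e,z)[:2].round(1),"cen",ray(c,*ce[i],z)[:2].round(1))
E
python3 - <<'E'
from h import *
c=load("w1")
print("blue");hsvb(c,(98,140,60),(125,255,255),145)
print("whitecap");hsvb(c,(0,0,140),(180,60,255),120,100,(275,100,345,175))
print("brown");hsvb(c,(3,100,20),(20,255,255),101,100,(270,90,350,175))
E
```

```text
blue
[  30  104   56   54 2382] circ [ 58.5 131.5] 30.4 [ 410.5 -135.5] cen [ 411.  -134.9]
whitecap
[275 100  30  29 258] circ [289.5 114. ] 20.2 [ 419.4 -293.8] cen [ 424.2 -288.6]
[ 275  100   70   75 1443] circ [309.5 137. ] 50.6 [ 402.6 -308.3] cen [ 393.5 -313.8]
[ 286  116   43   44 1452] circ [306.8 137.5] 21.9 [ 402.2 -306.2] cen [ 402.2 -306.2]
brown
[ 279  103   60   62 1133] circ [308.5 133.5] 31.7 [ 403.6 -307. ] cen [ 409.3 -309.4]
```

Call:
jog_arm:
  deltas:
    - {"offset": [0.005,0,0],"dr": [0,0,8.5]}
    - {"offset": [0.005,0,0],"dr": [0,0,8.5]}
    - {"offset": [0.005,0,0],"dr": [0,0,8.5]}
    - {"offset": [0.005,0,0],"dr": [0,0,8.5]}
    - {"offset": [0.005,0,0],"dr": [0,0,8.5]}
    - {"offset": [0.005,0,0],"dr": [0,0,8.5]}
    - {"offset": [0.005,0,0],"dr": [0,0,8.5]}
    - {"offset": [0.005,0,0],"dr": [0,0,8.5]}

```text
t: 1.7
position: [395.6, -308.7, 297.5]
eef_rot: [-0.005, 0.827, 0.563, -0.002]
ft_force: [0.0, -0.9, -0.3]
finger_gap: 1.003
```

Call:
jog_arm:
  deltas:
    - {"offset": [0.005,0,0],"dr": [0,0,8.5]}
    - {"offset": [0.0,0,0],"dr": [0,0,8.5]}
    - {"offset": [0.0,0,0],"dr": [0,0,2.5]}
    - {"offset": [0,0,0],"dr": [0,0,0]}
    - {"offset": [0,0,0],"dr": [0,0,0]}

```text
t: 2.2
position: [401.0, -308.5, 296.1]
eef_rot: [-0.007, 0.717, 0.697, -0.002]
ft_force: [-0.6, -0.2, 0.7]
finger_gap: 1.001
```

```bash
python3 - <<'E'
from h import *
c=grab("wrist","w2"); s=get_state(); print(s["position"],s["eef_rot"],s["joints"].round(2))
print("blue");hsvb(c,(98,140,60),(125,255,255),145)
print("expect",proj(c,[399,-306,120]))
E
```

```text
[ 400.93355555 -308.45444348  296.09537925] [-0.00658129  0.71670431  0.69734202 -0.00239197] [-0.89  0.27  1.3  -0.01  1.59 -0.86]
blue
expect [318.37048307 202.1668794 ]
```

View pics/w2.png

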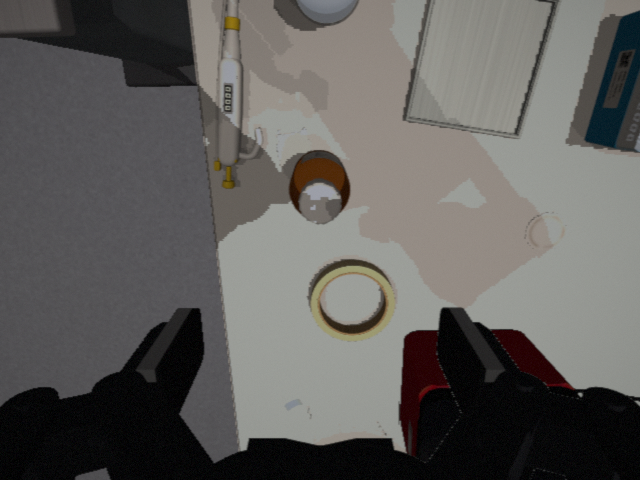

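The brown cap is centred near (320,202), giving x≈400, y≈-306.

```bash
cat >> h.py <<'E'
from scipy.spatial.transform import Rotation as Ro
def go(x,y,z,yaw):
    s=get_state(); q=s["eef_rot"]; a=np.radians(yaw)/2
    D=Ro.from_quat([np.cos(a),np.sin(a),0,0])*Ro.from_quat([q[1],q[2],q[3],q[0]]).inv()
    print("t",round(s["t"],2),"pos",s["position"].round(1),"gap",round(s["finger_gap"],3),"d mm",(np.array([x,y,z])-s["position"]).round(1),"dr",np.degrees(D.as_rotvec()).round(2))
E
python3 -c "
from h import *
go(400,-306,76,88)"
```

```text
t 2.25 pos [ 400.9 -308.5  296.1] gap 0.996 d mm [  -0.9    2.5 -220.1] dr [-0.35 -0.72 -0.43]
```

Call:
jog_arm:
  deltas:
    - {"offset": [-0.001,0.0025,-0.03],"dr": [-0.35,-0.7,-0.4]}
    - {"offset": [0,0,-0.04],"dr": [0,0,0]}
    - {"offset": [0,0,-0.04],"dr": [0,0,0]}
    - {"offset": [0,0,-0.04],"dr": [0,0,0]}
    - {"offset": [0,0,-0.03],"dr": [0,0,0]}
    - {"offset": [0,0,-0.02],"dr": [0,0,0]}
    - {"offset": [0,0,-0.01],"dr": [0,0,0]}
    - {"offset": [0,0,0],"dr": [0,0,0]}

```text
t: 3.05
position: [399.3, -305.9, 80.6]
eef_rot: [0.003, 0.723, 0.691, -0.0]
ft_force: [0.9, 0.8, -0.4]
finger_gap: 1.002
```

```bash
python3 -c "
from h import *
go(400,-306,76,88); print(get_state()['ft_force'])"
```

```text
t 3.05 pos [ 399.3 -305.9   80.6] gap 1.002 d mm [ 0.7 -0.1 -4.6] dr [0.28 0.23 0.53]
[ 0.93743401  0.84834734 -0.41392334]
```

Now close on it.

Call:
jog_arm:
  deltas:
    - {"offset": [0.0005,0,-0.0045],"dr": [0.3,0.2,0.5]}
    - {"offset": [0,0,0],"dr": [0,0,0]}
    - {"offset": [0,0,0],"dr": [0,0,0]}
    - {"offset": [0,0,0],"dr": [0,0,0]}
    - {"offset": [0,0,0],"dr": [0,0,0]}
    - {"offset": [0,0,0],"dr": [0,0,0]}
    - {"offset": [0,0,0],"dr": [0,0,0]}
    - {"offset": [0,0,0],"dr": [0,0,0]}
  claw: 0.04
  newtons: 40

```text
t: 3.85
position: [400.7, -307.7, 80.2]
eef_rot: [0.003, 0.719, 0.695, -0.001]
ft_force: [-0.9, -0.6, -2.9]
finger_gap: 0.559
```

Call:
jog_arm:
  deltas:
    - {"offset": [0,0,0],"dr": [0,0,0]}
    - {"offset": [0,0,0],"dr": [0,0,0]}

```text
t: 4.05
position: [400.7, -307.6, 80.1]
eef_rot: [0.003, 0.719, 0.695, -0.001]
ft_force: [-0.4, -0.4, -2.7]
finger_gap: 0.56
```

```bash
python3 -c "
from h import *
go(400,-306,76,88); grab('wrist','w3')"
```

```text
t 4.05 pos [ 400.7 -307.6   80.1] gap 0.56 d mm [-0.7  1.6 -4.1] dr [ 0.3  0.2 -0. ]
```

View pics/w3.png

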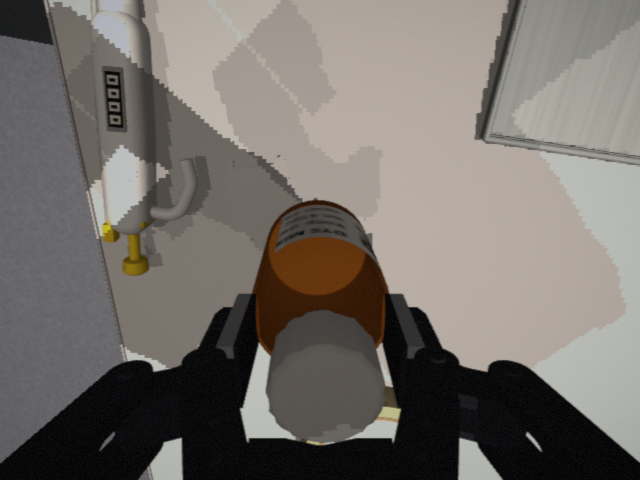

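Grasp is good: the brown bottle sits between the pads. Lifting and moving toward the rack.

Call:
jog_arm:
  deltas:
    - {"offset": [0,0,0.02],"dr": [0,0,0]}
    - {"offset": [0,0,0.04],"dr": [0,0,0]}
    - {"offset": [0,0,0.04],"dr": [0,0,0]}
    - {"offset": [0.015,0.02,0.02],"dr": [0,0,0]}
    - {"offset": [0.025,0.03,0],"dr": [0,0,0]}
    - {"offset": [0.025,0.03,0],"dr": [0,0,0]}
    - {"offset": [0.025,0.03,0],"dr": [0,0,0]}
    - {"offset": [0.025,0.03,0],"dr": [0,0,0]}

```text
t: 4.9
position: [516.3, -165.2, 205.3]
eef_rot: [0.003, 0.722, 0.692, -0.0]
ft_force: [0.1, -0.3, -1.6]
finger_gap: 0.557
```

Call:
jog_arm:
  deltas:
    - {"offset": [0.02,0.03,0],"dr": [0,0,0]}
    - {"offset": [0.02,0.03,0],"dr": [0,0,0]}
    - {"offset": [0.015,0.03,0],"dr": [0,0,0]}
    - {"offset": [0.005,0.03,0],"dr": [0,0,0]}
    - {"offset": [0,0.02,0],"dr": [0,0,0]}
    - {"offset": [0,0,0],"dr": [0,0,0]}
    - {"offset": [0,0,0],"dr": [0,0,0]}

```text
t: 5.6
position: [579.8, -14.7, 203.4]
eef_rot: [0.002, 0.72, 0.694, -0.001]
ft_force: [0.1, 0.1, -1.4]
finger_gap: 0.562
```

```bash
python3 -c "
from h import *
go(577,81,200,88); c=grab('wrist','w4');
for p in [(577.3,80.7,44),(574.4,-6.4,44)]: print(proj(c,p))"
```

```text
t 5.6 pos [579.8 -14.7 203.4] gap 0.562 d mm [-2.8 95.7 -3.4] dr [0.2  0.1  0.14]
[308.19368724  72.15132157]
[309.76554516 198.31311583]
```

View pics/w4.png

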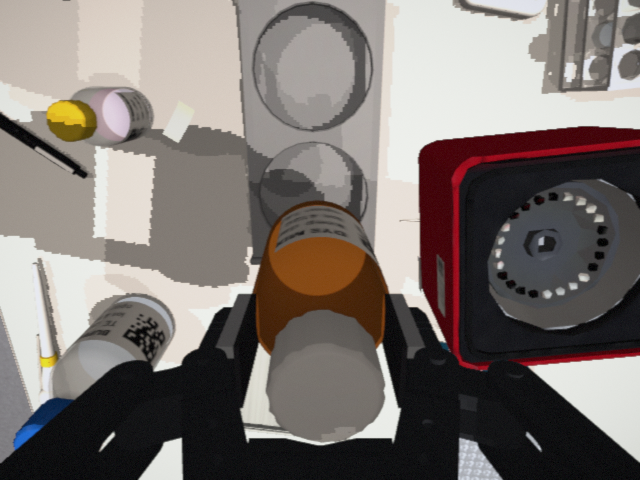

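```bash
python3 -c "
from h import *
c=load('w4'); print(ray(c,313,66.5,44),ray(c,313,198,44)); t=load('top0'); print(ray(t,330,179,90),ray(t,387,176,90))
print(ray(c,422,200,90)); print('yel',ray(c,70,121,85))"
```

```text
[580.68214198  84.10995346  44.        ] [576.80193078  -6.25369275  44.        ]
[648.54606803  23.90008043  90.        ] [ 655.13613637 -116.42945459   90.        ]
[645.99152962   1.16264812  90.        ]
yel [434.35507348  56.69520548  85.        ]
```

Call:
jog_arm:
  deltas:
    - {"offset": [0,0.03,0],"dr": [0.2,0.1,0]}
    - {"offset": [0,0.035,0],"dr": [0,0,0]}
    - {"offset": [0,0.025,0],"dr": [0,0,0]}
    - {"offset": [0,0.006,-0.01],"dr": [0,0,0]}
    - {"offset": [0,0,-0.02],"dr": [0,0,0]}
    - {"offset": [0,0,-0.02],"dr": [0,0,0]}
    - {"offset": [0,0,0],"dr": [0,0,0]}
    - {"offset": [0,0,0],"dr": [0,0,0]}

```text
t: 6.45
position: [580.4, 74.2, 151.0]
eef_rot: [0.001, 0.724, 0.689, -0.001]
ft_force: [0.0, -0.4, -2.6]
finger_gap: 0.561
```

```bash
python3 -c "
from h import *
go(579,82,87,88)"
```

```text
t 6.45 pos [580.4  74.2 151. ] gap 0.561 d mm [ -1.4   7.8 -64. ] dr [0.11 0.02 0.85]
```

Call:
jog_arm:
  deltas:
    - {"offset": [-0.001,0.008,0],"dr": [0,0,0.8]}
    - {"offset": [0,0,-0.02],"dr": [0,0,0]}
    - {"offset": [0,0,-0.02],"dr": [0,0,0]}
    - {"offset": [0,0,-0.012],"dr": [0,0,0]}
    - {"offset": [0,0,-0.005],"dr": [0,0,0]}
    - {"offset": [0,0,0],"dr": [0,0,0]}
    - {"offset": [0,0,0],"dr": [0,0,0]}

```text
t: 7.15
position: [582.4, 81.9, 98.1]
eef_rot: [0.005, 0.719, 0.695, 0.003]
ft_force: [-0.1, -0.7, -1.7]
finger_gap: 0.56
```

```bash
python3 -c "
from h import *
go(579,82,87,88)"
```

```text
t 7.15 pos [582.4  81.9  98.1] gap 0.56 d mm [ -3.4   0.1 -11.1] dr [ 0.15  0.64 -0.  ]
```

Call:
jog_arm:
  deltas:
    - {"offset": [-0.002,0,-0.005],"dr": [0.1,0.6,0]}
    - {"offset": [0,0,-0.003],"dr": [0,0,0]}
    - {"offset": [0,0,-0.002],"dr": [0,0,0]}
    - {"offset": [0,0,-0.001],"dr": [0,0,0]}
    - {"offset": [0,0,0],"dr": [0,0,0]}
    - {"offset": [0,0,0],"dr": [0,0,0]}

```text
t: 7.75
position: [581.1, 81.9, 88.0]
eef_rot: [0.001, 0.719, 0.695, 0.001]
ft_force: [-0.8, -0.1, -2.2]
finger_gap: 0.558
```

```bash
python3 -c "
from h import *
go(579,82,87,88)"
```

```text
t 7.75 pos [581.1  81.9  88. ] gap 0.558 d mm [-2.1  0.1 -1. ] dr [ 0.05  0.17 -0.01]
```

Down 1.5 mm more, release, then back up.

Call:
jog_arm:
  deltas:
    - {"offset": [0,0,-0.0015],"dr": [0,0,0]}
    - {"offset": [0,0,0],"dr": [0,0,0]}
    - {"offset": [0,0,0],"dr": [0,0,0]}

```text
t: 8.05
position: [581.1, 81.9, 86.6]
eef_rot: [0.001, 0.719, 0.695, 0.001]
ft_force: [0.4, 0.1, -1.1]
finger_gap: 0.554
```

Call:
jog_arm:
  deltas:
    - {"offset": [0,0,0],"dr": [0,0,0]}
    - {"offset": [0,0,0],"dr": [0,0,0]}
    - {"offset": [0,0,0],"dr": [0,0,0]}
    - {"offset": [0,0,0],"dr": [0,0,0]}
    - {"offset": [0,0,0.01],"dr": [0,0,0]}
    - {"offset": [0,0,0.03],"dr": [0,0,0]}
    - {"offset": [0,0,0.04],"dr": [0,0,0]}
    - {"offset": [0,0,0.04],"dr": [0,0,0]}
  claw: 0.0854

```text
t: 8.85
position: [579.1, 81.9, 208.2]
eef_rot: [-0.002, 0.719, 0.695, -0.002]
ft_force: [0.7, 0.3, -0.1]
finger_gap: 0.996
```

Call:
jog_arm:
  deltas:
    - {"offset": [0,0,0.03],"dr": [0,0,0]}
    - {"offset": [-0.03,-0.04,0.02],"dr": [0,0,0]}
    - {"offset": [-0.03,-0.04,0],"dr": [0,0,0]}
    - {"offset": [-0.03,-0.04,0],"dr": [0,0,0]}
    - {"offset": [-0.03,-0.04,0],"dr": [0,0,0]}
    - {"offset": [-0.03,-0.04,0],"dr": [0,0,0]}
    - {"offset": [-0.015,-0.02,0],"dr": [0,0,0]}
    - {"offset": [0,0,0],"dr": [0,0,0]}

```text
t: 9.65
position: [413.1, -137.0, 271.2]
eef_rot: [0.008, 0.718, 0.696, 0.003]
ft_force: [0.1, 0.2, -0.0]
finger_gap: 1.0
```

```bash
python3 -c "
from h import *
go(408,-134,300,88); c=grab('wrist','w5'); print(proj(c,(580,83,126)))
hsvb(c,(98,140,60),(125,255,255),145); hsvb(c,(22,140,90),(35,255,255),85)
g=get_state();t=grab('top','top5')
hsvb(t,(98,140,60),(125,255,255),145,60,(380,250,430,300))"
```

```text
t 9.65 pos [ 413.1 -137.   271.2] gap 1.0 d mm [-5.1  3.  28.8] dr [ 0.4   0.93 -0.2 ]
[ 606.92440454 -186.1815449 ]
[ 281  187   56   54 2286] circ [308.5 213.2] 28.3 [ 409.2 -131.2] cen [ 409.3 -131.6]
[216 204  10   9  89] circ [220.5 208. ] 6.0 [ 336.9 -141.6] cen [ 337.  -141.5]
[215 326  11  18 114] circ [220.5 334.4] 8.6 [ 324.1 -259.3] cen [ 323.7 -260.5]
```

View pics/w5.png

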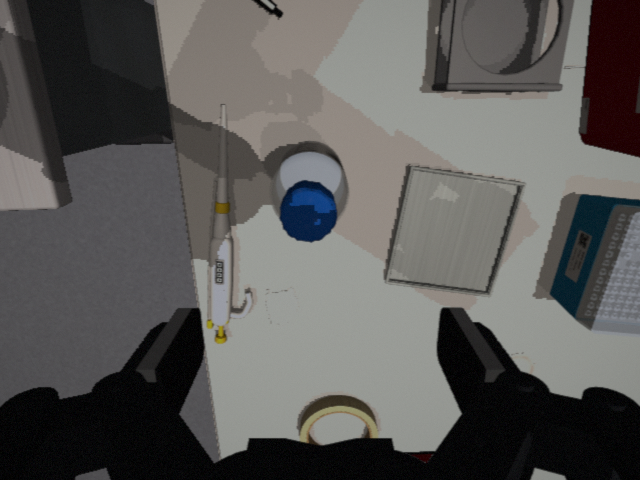

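White cap at (308,213) → (409,-132); tray corners near (410,163),(523,183),(489,297),(385,280).

Call:
jog_arm:
  deltas:
    - {"offset": [-0.004,0.0045,-0.02],"dr": [0.4,0.9,-0.2]}
    - {"offset": [0,0,-0.03],"dr": [0,0,0]}
    - {"offset": [0,0,-0.03],"dr": [0,0,0]}
    - {"offset": [0,0,0],"dr": [0,0,0]}
    - {"offset": [0,0,0],"dr": [0,0,0]}

```text
t: 10.25
position: [413.9, -127.1, 191.6]
eef_rot: [0.002, 0.716, 0.698, 0.002]
ft_force: [-0.3, -0.0, 0.5]
finger_gap: 1.004
```

```bash
python3 -c "
from h import *
go(409,-132.5,92,88); c=load('w5'); P=np.array([ray(c,u,v,10)[:2] for u,v in [(410,163),(523,183),(489,297),(385,280)]]); print(P.round(1),P.mean(0))"
```

```text
t 10.25 pos [ 413.9 -127.1  191.6] gap 1.004 d mm [ -4.9  -5.4 -99.6] dr [ 0.06  0.31 -0.51]
[[ 507.1 -123.1]
 [ 620.5 -146.8]
 [ 599.3 -272.4]
 [ 485.1 -247.4]] [ 552.98867902 -197.42234041]
```

Call:
jog_arm:
  deltas:
    - {"offset": [-0.005,-0.0055,0],"dr": [0,0.3,0]}
    - {"offset": [0,0,0],"dr": [0,0,0]}
    - {"offset": [0,0,-0.02],"dr": [0,0,0]}
    - {"offset": [0,0,-0.02],"dr": [0,0,0]}
    - {"offset": [0,0,-0.02],"dr": [0,0,0]}
    - {"offset": [0,0,0],"dr": [0,0,0]}

```text
t: 10.85
position: [411.9, -134.6, 136.7]
eef_rot: [0.007, 0.716, 0.698, 0.001]
ft_force: [-0.5, 0.1, 0.2]
finger_gap: 1.007
```

```bash
python3 -c "
from h import *
go(409,-132.5,92,88)"
```

```text
t 10.85 pos [ 411.9 -134.6  136.7] gap 1.007 d mm [ -2.9   2.1 -44.7] dr [ 0.51  0.66 -0.56]
```

Call:
jog_arm:
  deltas:
    - {"offset": [-0.003,0.002,-0.01],"dr": [0.5,0.6,-0.5]}
    - {"offset": [0,0,-0.015],"dr": [0,0,0]}
    - {"offset": [0,0,-0.015],"dr": [0,0,0]}
    - {"offset": [0,0,-0.005],"dr": [0,0,0]}
    - {"offset": [0,0,0],"dr": [0,0,0]}

```text
t: 11.35
position: [410.7, -134.0, 94.0]
eef_rot: [0.003, 0.72, 0.694, 0.001]
ft_force: [0.6, 0.0, -0.4]
finger_gap: 0.997
```

```bash
python3 -c "
from h import *
go(409,-132.5,92,88)"
```

```text
t 11.35 pos [ 410.7 -134.    94. ] gap 0.997 d mm [-1.7  1.5 -2. ] dr [0.2  0.36 0.07]
```

Call:
jog_arm:
  deltas:
    - {"offset": [-0.001,0.0015,-0.002],"dr": [0.2,0.3,0]}
    - {"offset": [0,0,0],"dr": [0,0,0]}
    - {"offset": [0,0,0],"dr": [0,0,0]}
    - {"offset": [0,0,0],"dr": [0,0,0]}
    - {"offset": [0,0,0],"dr": [0,0,0]}
    - {"offset": [0,0,0],"dr": [0,0,0]}
    - {"offset": [0,0,0],"dr": [0,0,0]}
  claw: 0.045
  newtons: 40

```text
t: 12.05
position: [410.1, -132.8, 94.3]
eef_rot: [0.001, 0.72, 0.694, 0.001]
ft_force: [-0.2, 0.4, -1.6]
finger_gap: 0.643
```

```bash
python3 -c "
from h import *
go(409,-132.5,92,88);print(get_state()['ft_force'])"
```

```text
t 12.05 pos [ 410.1 -132.8   94.3] gap 0.643 d mm [-1.1  0.3 -2.3] dr [0.08 0.16 0.07]
[-0.16510243  0.39601572 -1.55736209]
```

Call:
jog_arm:
  deltas:
    - {"offset": [0,0,0.02],"dr": [0,0,0]}
    - {"offset": [0,0,0.035],"dr": [0,0,0]}
    - {"offset": [0,0,0.035],"dr": [0,0,0]}
    - {"offset": [0.02,0.015,0.01],"dr": [0,0,0]}
    - {"offset": [0.03,0.023,0],"dr": [0,0,0]}
    - {"offset": [0.03,0.023,0],"dr": [0,0,0]}
    - {"offset": [0.03,0.023,0],"dr": [0,0,0]}
    - {"offset": [0.02,0.015,0],"dr": [0,0,0]}

```text
t: 12.85
position: [541.8, -30.6, 198.4]
eef_rot: [0.0, 0.722, 0.692, 0.001]
ft_force: [-0.0, -0.3, -2.6]
finger_gap: 0.639
```

Call:
jog_arm:
  deltas:
    - {"offset": [0,0,0],"dr": [0,0,0]}
    - {"offset": [0,0,0],"dr": [0,0,0]}

```text
t: 13.05
position: [543.2, -28.6, 197.3]
eef_rot: [-0.0, 0.721, 0.693, 0.0]
ft_force: [-0.1, -0.3, -2.8]
finger_gap: 0.645
```

```bash
python3 -c "
from h import *
go(577,-6.5,100.5,88); c=grab('wrist','w6');print(proj(c,(580,83,126)),proj(c,(577,-6,44)))"
```

```text
t 13.05 pos [543.2 -28.6 197.3] gap 0.645 d mm [ 33.8  22.1 -96.8] dr [-0.05  0.02  0.2 ]
[388.15130025  21.11352508] [363.91600356 179.65570084]
```

View pics/w6.png

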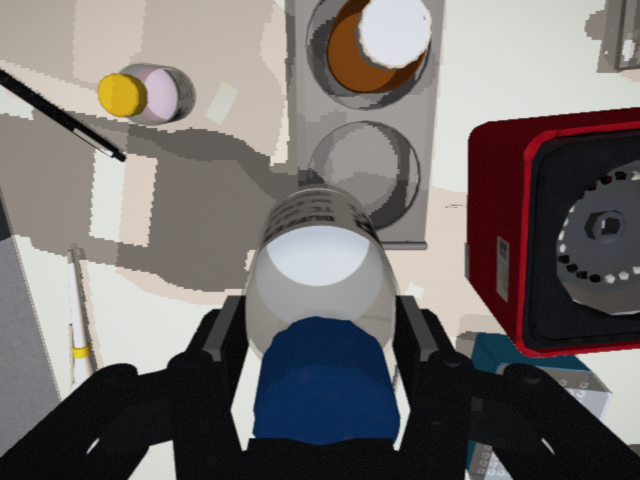

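Brown stands in the far hole, with its cap at (395,29). The near hole's rim centre is (365,179), matching (577.5,-6).

Call:
jog_arm:
  deltas:
    - {"offset": [0.017,0.011,0],"dr": [0,0,0]}
    - {"offset": [0.015,0.01,0],"dr": [0,0,0]}
    - {"offset": [0,0,0],"dr": [0,0,0]}
    - {"offset": [0,0,-0.015],"dr": [0,0,0]}
    - {"offset": [0,0,-0.02],"dr": [0,0,0]}
    - {"offset": [0,0,0],"dr": [0,0,0]}

```text
t: 13.7
position: [571.3, -12.1, 162.2]
eef_rot: [-0.001, 0.723, 0.691, -0.001]
ft_force: [-0.7, -0.3, -2.1]
finger_gap: 0.642
```

```bash
python3 -c "
from h import *
go(577,-6.5,100.5,88)"
```

```text
t 13.7 pos [571.3 -12.1 162.2] gap 0.642 d mm [  5.7   5.6 -61.7] dr [-0.   -0.11  0.58]
```

Call:
jog_arm:
  deltas:
    - {"offset": [0.006,0.0055,0],"dr": [0,0,0.5]}
    - {"offset": [0,0,0],"dr": [0,0,0]}
    - {"offset": [0,0,-0.01],"dr": [0,0,0]}
    - {"offset": [0,0,-0.01],"dr": [0,0,0]}
    - {"offset": [0,0,0],"dr": [0,0,0]}

```text
t: 14.2
position: [577.4, -7.7, 143.6]
eef_rot: [0.001, 0.72, 0.694, 0.0]
ft_force: [-1.3, -1.0, -1.5]
finger_gap: 0.643
```

```bash
python3 -c "
from h import *
go(577,-6.5,100.5,88)"
```

```text
t 14.2 pos [577.4  -7.7 143.6] gap 0.643 d mm [ -0.4   1.2 -43.1] dr [0.06 0.08 0.12]
```

Call:
jog_arm:
  deltas:
    - {"offset": [0,0.001,-0.012],"dr": [0,0,0]}
    - {"offset": [0,0,-0.012],"dr": [0,0,0]}
    - {"offset": [0,0,-0.01],"dr": [0,0,0]}
    - {"offset": [0,0,-0.004],"dr": [0,0,0]}
    - {"offset": [0,0,0],"dr": [0,0,0]}
    - {"offset": [0,0,0],"dr": [0,0,0]}

```text
t: 14.8
position: [577.0, -6.5, 101.3]
eef_rot: [0.0, 0.72, 0.694, -0.0]
ft_force: [-0.1, -0.7, -2.8]
finger_gap: 0.638
```

```bash
python3 -c "
from h import *
go(577,-6.5,100.5,88);print(get_state()['ft_force'])"
```

```text
t 14.8 pos [577.   -6.5 101.3] gap 0.638 d mm [ 0.  -0.  -0.8] dr [ 0.03 -0.02  0.12]
[-0.10665583 -0.67823633 -2.75038164]
```

Call:
jog_arm:
  deltas:
    - {"offset": [0,0,-0.001],"dr": [0,0,0]}
    - {"offset": [0,0,0],"dr": [0,0,0]}

```text
t: 15.0
position: [577.4, -6.6, 100.8]
eef_rot: [0.001, 0.72, 0.694, 0.0]
ft_force: [-0.3, 0.3, -1.7]
finger_gap: 0.643
```

Call:
jog_arm:
  deltas:
    - {"offset": [0,0,0],"dr": [0,0,0]}
    - {"offset": [0,0,0],"dr": [0,0,0]}
    - {"offset": [0,0,0],"dr": [0,0,0]}
    - {"offset": [0,0,0],"dr": [0,0,0]}
    - {"offset": [0,0,0.01],"dr": [0,0,0]}
    - {"offset": [0,0,0.03],"dr": [0,0,0]}
    - {"offset": [0,0,0.04],"dr": [0,0,0]}
    - {"offset": [0,0,0.04],"dr": [0,0,0]}
  claw: 0.0854

```text
t: 15.8
position: [575.6, -6.3, 223.3]
eef_rot: [-0.002, 0.72, 0.694, -0.002]
ft_force: [0.3, 0.1, -0.7]
finger_gap: 0.993
```

Call:
jog_arm:
  deltas:
    - {"offset": [-0.02,0.01,0.03],"dr": [0,0,-5]}
    - {"offset": [-0.03,0.01,0],"dr": [0,0,-4.5]}
    - {"offset": [-0.03,0.015,0],"dr": [0,0,0]}
    - {"offset": [-0.03,0.015,0],"dr": [0,0,0]}
    - {"offset": [-0.03,0.015,0],"dr": [0,0,0]}
    - {"offset": [0,0,0],"dr": [0,0,0]}
    - {"offset": [0,0,0],"dr": [0,0,0]}

```text
t: 16.5
position: [431.9, 60.1, 266.6]
eef_rot: [0.006, 0.777, 0.629, 0.005]
ft_force: [-0.3, -0.1, 0.4]
finger_gap: 1.0
```

```bash
python3 -c "
from h import *
go(431,57,46,78.5); c=grab('wrist','w7')
hsvb(c,(22,140,90),(35,255,255),85)"
```

```text
t 16.5 pos [431.9  60.1 266.6] gap 1.0 d mm [  -0.9   -3.1 -220.6] dr [0.13 0.85 0.56]
[300 191  29  29 666] circ [314.1 205. ] 14.9 [431.   58.3] cen [431.1  58.2]
[255 385  12  11  89] circ [260.6 389.6] 6.4 [ 344.3 -104.6] cen [ 344.2 -105.9]
```

View pics/w7.png

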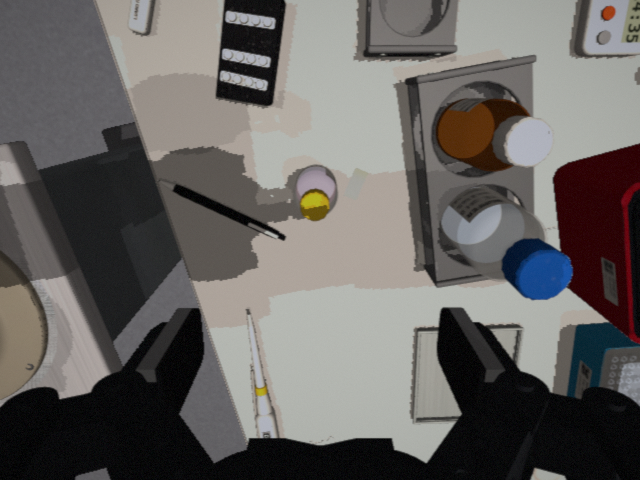

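Both wide bottles stand in their rack. Vial cap at (314,205) → (431,58).

Call:
jog_arm:
  deltas:
    - {"offset": [0,-0.002,-0.03],"dr": [0.1,0.8,0.5]}
    - {"offset": [0,0,-0.04],"dr": [0,0,0]}
    - {"offset": [0,0,-0.04],"dr": [0,0,0]}
    - {"offset": [0,0,-0.03],"dr": [0,0,0]}
    - {"offset": [0,0,0],"dr": [0,0,0]}
    - {"offset": [0,0,0],"dr": [0,0,0]}

```text
t: 17.15
position: [438.0, 55.1, 124.2]
eef_rot: [0.003, 0.776, 0.631, 0.002]
ft_force: [1.0, -0.2, -0.4]
finger_gap: 0.996
```

```bash
python3 -c "
from h import *
go(431,58,48,78.5)"
```

```text
t 17.15 pos [438.   55.1 124.2] gap 0.996 d mm [ -7.    2.9 -76.2] dr [0.09 0.41 0.23]
```

Call:
jog_arm:
  deltas:
    - {"offset": [-0.007,0.003,0],"dr": [0.1,0.4,0.2]}
    - {"offset": [0,0,0],"dr": [0,0,0]}
    - {"offset": [0,0,-0.02],"dr": [0,0,0]}
    - {"offset": [0,0,-0.02],"dr": [0,0,0]}
    - {"offset": [0,0,-0.02],"dr": [0,0,0]}
    - {"offset": [0,0,-0.01],"dr": [0,0,0]}
    - {"offset": [0,0,-0.003],"dr": [0,0,0]}
    - {"offset": [0,0,0],"dr": [0,0,0]}

```text
t: 17.95
position: [436.8, 57.7, 58.3]
eef_rot: [0.007, 0.774, 0.633, 0.007]
ft_force: [-0.7, -0.5, -0.2]
finger_gap: 0.998
```

```bash
python3 -c "
from h import *
go(431,58,48,78.5)"
```

```text
t 17.95 pos [436.8  57.7  58.3] gap 0.998 d mm [ -5.8   0.3 -10.3] dr [ 0.15  1.16 -0.03]
```

Call:
jog_arm:
  deltas:
    - {"offset": [-0.004,0,-0.006],"dr": [0.1,1.1,0]}
    - {"offset": [-0.001,0,-0.003],"dr": [0,0,0]}
    - {"offset": [0,0,0],"dr": [0,0,0]}
    - {"offset": [0,0,0],"dr": [0,0,0]}

```text
t: 18.35
position: [432.6, 57.6, 50.7]
eef_rot: [0.002, 0.774, 0.633, 0.001]
ft_force: [-1.2, 0.0, -0.6]
finger_gap: 0.999
```

```bash
python3 -c "
from h import *
go(431,58,48,78.5)"
```

```text
t 18.35 pos [432.6  57.6  50.7] gap 0.999 d mm [-1.6  0.4 -2.7] dr [ 0.08  0.22 -0.04]
```

Call:
jog_arm:
  deltas:
    - {"offset": [-0.001,0,-0.002],"dr": [0,0.2,0]}
    - {"offset": [0,0,0],"dr": [0,0,0]}
    - {"offset": [0,0,0],"dr": [0,0,0]}
    - {"offset": [0,0,0],"dr": [0,0,0]}
    - {"offset": [0,0,0],"dr": [0,0,0]}
    - {"offset": [0,0,0],"dr": [0,0,0]}
    - {"offset": [0,0,0],"dr": [0,0,0]}
    - {"offset": [0,0,0],"dr": [0,0,0]}
  claw: 0.02
  newtons: 30

```text
t: 19.15
position: [431.7, 57.6, 49.1]
eef_rot: [0.001, 0.774, 0.633, -0.0]
ft_force: [-0.6, 0.3, 1.8]
finger_gap: 0.441
```

Call:
jog_arm:
  deltas:
    - {"offset": [0,0,0],"dr": [0,0,0]}
    - {"offset": [0,0,0],"dr": [0,0,0]}

```text
t: 19.35
position: [431.6, 57.6, 49.1]
eef_rot: [0.001, 0.774, 0.633, -0.0]
ft_force: [-1.3, 0.1, 0.8]
finger_gap: 0.437
```

Call:
jog_arm:
  deltas:
    - {"offset": [0,0,0.02],"dr": [0,0,0]}
    - {"offset": [0,0,0.035],"dr": [0,0,0]}
    - {"offset": [0,0.01,0.035],"dr": [0,0,0]}
    - {"offset": [0,0.025,0.03],"dr": [0,0,0]}
    - {"offset": [0.01,0.03,0],"dr": [0,0,0]}
    - {"offset": [0.02,0.02,0],"dr": [0,0,0]}
    - {"offset": [0.03,0.01,0],"dr": [0,0,0]}
    - {"offset": [0.03,0,0],"dr": [0,0,0]}

```text
t: 20.15
position: [520.2, 157.1, 174.7]
eef_rot: [-0.001, 0.774, 0.633, -0.0]
ft_force: [-0.1, -0.7, 0.7]
finger_gap: 0.441
```

Call:
jog_arm:
  deltas:
    - {"offset": [0,0,0],"dr": [0,0,0]}
    - {"offset": [0,0,0],"dr": [0,0,0]}

```text
t: 20.35
position: [522.2, 157.4, 173.5]
eef_rot: [-0.001, 0.774, 0.633, -0.0]
ft_force: [-0.2, -0.9, -1.0]
finger_gap: 0.436
```

```bash
python3 -c "
from h import *
go(541.5,193.5,56,78.5); c=grab('wrist','w8')
for p in [(540.5,193.1,34),(552.9,254.3,34),(565.4,315.5,34)]: print(proj(c,p))"
```

```text
t 20.35 pos [522.2 157.4 173.5] gap 0.436 d mm [  19.3   36.1 -117.5] dr [-0.02 -0.08 -0.01]
[334.20133816 162.01052009]
[335.21934191  61.57085592]
[336.57710791 -55.58514848]
```

View pics/w8.png

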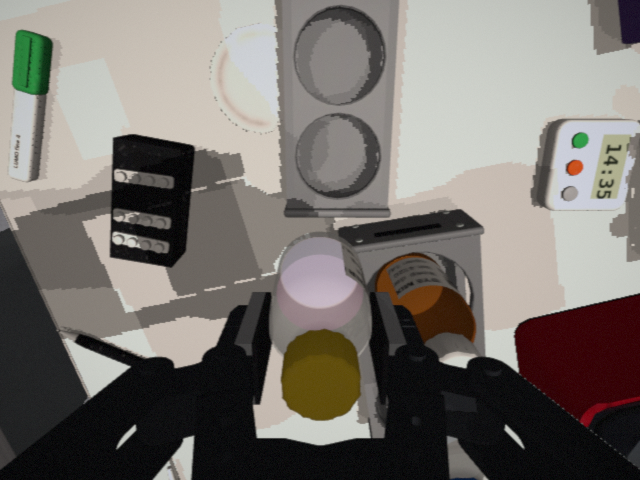

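Hole rims are centred at (338,155) and (340,55); the vial is held cleanly.

```bash
python3 -c "
from h import *
c=load('w8')
print(ray(c,338.5,155.5,34),ray(c,339.5,55,34))
print('strips',[ray(c,u,v,30)[:2].round(1).tolist() for u,v in [(118,134),(194,148),(172,267),(110,252)]])"
```

```text
[544.13028189 196.78709402  34.        ] [556.21140808 257.48044302  34.        ]
strips [[402.8, 239.5], [449.7, 220.5], [408.2, 140.2], [367.5, 160.7]]
```

Call:
jog_arm:
  deltas:
    - {"offset": [0.01,0.015,0],"dr": [0,0,0]}
    - {"offset": [0.01,0.015,0],"dr": [0,0,0]}
    - {"offset": [0,0.006,0],"dr": [0,0,0]}
    - {"offset": [0,0,-0.02],"dr": [0,0,0]}
    - {"offset": [0,0,-0.02],"dr": [0,0,0]}
    - {"offset": [0,0,-0.01],"dr": [0,0,0]}
    - {"offset": [0,0,0],"dr": [0,0,0]}
    - {"offset": [0,0,0],"dr": [0,0,0]}

```text
t: 21.2
position: [536.5, 192.5, 123.8]
eef_rot: [-0.001, 0.775, 0.632, -0.001]
ft_force: [0.5, -0.9, -0.5]
finger_gap: 0.443
```

```bash
python3 -c "
from h import *
go(543,196,56,78.5)"
```

```text
t 21.2 pos [536.5 192.5 123.8] gap 0.443 d mm [  6.5   3.5 -67.8] dr [ 0.03 -0.19  0.07]
```

Call:
jog_arm:
  deltas:
    - {"offset": [0.0065,0.0035,0],"dr": [0,0,0]}
    - {"offset": [0,0,-0.005],"dr": [0,0,0]}
    - {"offset": [0,0,-0.015],"dr": [0,0,0]}
    - {"offset": [0,0,0],"dr": [0,0,0]}

```text
t: 21.6
position: [544.7, 196.3, 105.6]
eef_rot: [0.0, 0.775, 0.632, 0.001]
ft_force: [0.1, -0.1, -0.7]
finger_gap: 0.441
```

```bash
python3 -c "
from h import *
go(543,196,56,78.5)"
```

```text
t 21.6 pos [544.7 196.3 105.6] gap 0.441 d mm [ -1.7  -0.3 -49.6] dr [-0.01  0.09  0.08]
```

Call:
jog_arm:
  deltas:
    - {"offset": [-0.002,0,-0.012],"dr": [0,0,0]}
    - {"offset": [0,0,-0.015],"dr": [0,0,0]}
    - {"offset": [-0.001,0,-0.01],"dr": [0,0,0]}
    - {"offset": [0,0,-0.005],"dr": [0,0,0]}
    - {"offset": [0,0,0],"dr": [0,0,0]}

```text
t: 22.1
position: [543.3, 196.6, 64.8]
eef_rot: [0.002, 0.775, 0.632, 0.003]
ft_force: [0.8, 0.9, 0.2]
finger_gap: 0.438
```

```bash
python3 -c "
from h import *
go(543,196,55.5,78.5); print(get_state()['ft_force'])"
```

```text
t 22.1 pos [543.3 196.6  64.8] gap 0.438 d mm [-0.3 -0.6 -9.3] dr [-0.05  0.35  0.07]
[0.76383343 0.8985937  0.23879763]
```

Call:
jog_arm:
  deltas:
    - {"offset": [0,0,-0.005],"dr": [0,0.3,0]}
    - {"offset": [0,0,-0.003],"dr": [0,0,0]}
    - {"offset": [0,0,-0.001],"dr": [0,0,0]}
    - {"offset": [0,0,0],"dr": [0,0,0]}
    - {"offset": [0,0,0],"dr": [0,0,0]}

```text
t: 22.6
position: [544.3, 196.8, 56.7]
eef_rot: [0.001, 0.775, 0.632, 0.002]
ft_force: [-0.2, -0.0, -0.7]
finger_gap: 0.44
```

```bash
python3 -c "
from h import *
go(543,196,55.1,78.5); print(get_state()['ft_force'])"
```

```text
t 22.6 pos [544.3 196.8  56.7] gap 0.44 d mm [-1.3 -0.8 -1.6] dr [-0.07  0.18  0.07]
[-0.1918078  -0.03244881 -0.71646018]
```

Call:
jog_arm:
  deltas:
    - {"offset": [-0.001,0,-0.0013],"dr": [0,0,0]}
    - {"offset": [0,0,0],"dr": [0,0,0]}

```text
t: 22.8
position: [543.3, 196.8, 55.5]
eef_rot: [0.001, 0.775, 0.632, 0.002]
ft_force: [1.3, 0.7, -0.7]
finger_gap: 0.442
```

Call:
jog_arm:
  deltas:
    - {"offset": [0,0,0],"dr": [0,0,0]}
    - {"offset": [0,0,0],"dr": [0,0,0]}
    - {"offset": [0,0,0],"dr": [0,0,0]}
    - {"offset": [0,0,0],"dr": [0,0,0]}
    - {"offset": [0,0,0.01],"dr": [0,0,0]}
    - {"offset": [0,0,0.03],"dr": [0,0,0]}
    - {"offset": [0,0,0.04],"dr": [0,0,0]}
    - {"offset": [0,0,0.04],"dr": [0,0,0]}
  claw: 0.0854

```text
t: 23.6
position: [540.6, 196.3, 176.5]
eef_rot: [-0.002, 0.775, 0.632, -0.003]
ft_force: [0.4, 0.1, 0.6]
finger_gap: 1.0
```

Call:
jog_arm:
  deltas:
    - {"offset": [-0.02,0.02,0.04],"dr": [0,0,0]}
    - {"offset": [-0.03,0.03,0.02],"dr": [0,0,0]}
    - {"offset": [-0.03,0.03,0],"dr": [0,0,0]}
    - {"offset": [-0.03,0.03,0],"dr": [0,0,0]}
    - {"offset": [-0.03,0.03,0],"dr": [0,0,0]}
    - {"offset": [-0.005,0.015,0],"dr": [0,0,0]}
    - {"offset": [0,0,0],"dr": [0,0,0]}
    - {"offset": [0,0,0],"dr": [0,0,0]}

```text
t: 24.4
position: [391.0, 355.0, 252.1]
eef_rot: [0.001, 0.775, 0.631, 0.007]
ft_force: [0.1, -1.0, -0.4]
finger_gap: 0.997
```

```bash
python3 -c "
from h import *
go(398,366,48,78.5); c=grab('wrist','w9')
hsvb(c,(22,140,90),(35,255,255),85)"
```

```text
t 24.4 pos [391.  355.  252.1] gap 0.997 d mm [   7.    11.  -204.1] dr [-0.4   0.75  0.18]
[308 176  31  32 775] circ [322.8 190.9] 16.1 [399.3 367.8] cen [399.2 367.9]
[539 197  31  31 744] circ [553.5 212. ] 16.8 [570.6 314.9] cen [570.8 314.7]
[514 339  29  25 558] circ [528.3 351.6] 14.8 [545.1 192.4] cen [545.1 192.8]
```

View pics/w9.png

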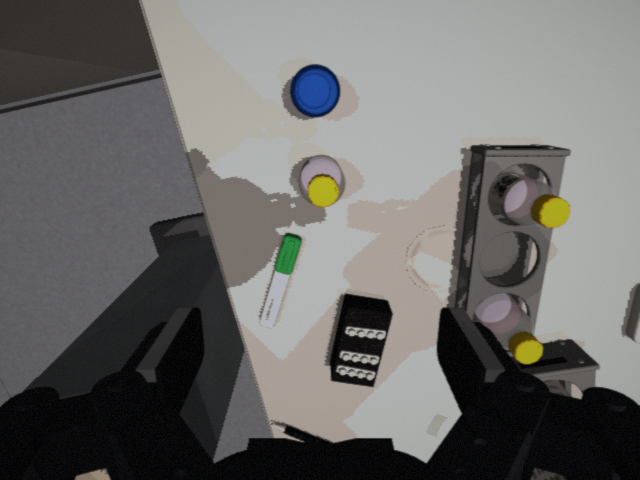

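Vial b's cap at (323,191) → (399,367.5); the first vial stands in the lower hole, and the middle hole is free.

Call:
jog_arm:
  deltas:
    - {"offset": [0.008,0.0125,-0.02],"dr": [-0.4,0.7,0.2]}
    - {"offset": [0,0,-0.04],"dr": [0,0,0]}
    - {"offset": [0,0,-0.04],"dr": [0,0,0]}
    - {"offset": [0,0,-0.02],"dr": [0,0,0]}
    - {"offset": [0,0,0],"dr": [0,0,0]}

```text
t: 24.95
position: [403.8, 363.0, 130.0]
eef_rot: [0.001, 0.777, 0.63, 0.002]
ft_force: [0.4, -0.6, -0.2]
finger_gap: 0.998
```

```bash
python3 -c "
from h import *
go(399,367.5,49,78.5)"
```

```text
t 24.95 pos [403.8 363.  130. ] gap 0.998 d mm [ -4.8   4.5 -81. ] dr [-0.07  0.26  0.46]
```

Call:
jog_arm:
  deltas:
    - {"offset": [-0.005,0.0045,0],"dr": [0,0.2,0.4]}
    - {"offset": [0,0,-0.02],"dr": [0,0,0]}
    - {"offset": [0,0,-0.02],"dr": [0,0,0]}
    - {"offset": [0,0,-0.02],"dr": [0,0,0]}
    - {"offset": [-0.002,0.001,-0.01],"dr": [0,0,0]}
    - {"offset": [0,0,0],"dr": [0,0,0]}
    - {"offset": [0,0,0],"dr": [0,0,0]}

```text
t: 25.65
position: [401.8, 370.1, 67.3]
eef_rot: [0.001, 0.775, 0.631, 0.008]
ft_force: [-0.9, -0.3, -0.3]
finger_gap: 1.001
```

```bash
python3 -c "
from h import *
go(399,367.5,49,78.5)"
```

```text
t 25.65 pos [401.8 370.1  67.3] gap 1.001 d mm [ -2.8  -2.6 -18.3] dr [-0.53  0.79  0.19]
```

Call:
jog_arm:
  deltas:
    - {"offset": [-0.003,-0.0025,-0.01],"dr": [-0.5,0.7,0.2]}
    - {"offset": [0,0,-0.006],"dr": [0,0,0]}
    - {"offset": [0,0,-0.003],"dr": [0,0,0]}
    - {"offset": [0,0,0],"dr": [0,0,0]}
    - {"offset": [0,0,0],"dr": [0,0,0]}

```text
t: 26.15
position: [399.5, 368.0, 49.1]
eef_rot: [0.001, 0.774, 0.633, 0.002]
ft_force: [-0.3, -0.4, 0.2]
finger_gap: 0.998
```

```bash
python3 -c "
from h import *
go(399,367.5,49,78.5)"
```

```text
t 26.15 pos [399.5 368.   49.1] gap 0.998 d mm [-0.5 -0.5 -0.1] dr [-0.1   0.22 -0.03]
```

Call:
jog_arm:
  deltas:
    - {"offset": [0,0,0],"dr": [0,0,0]}
    - {"offset": [0,0,0],"dr": [0,0,0]}
    - {"offset": [0,0,0],"dr": [0,0,0]}
    - {"offset": [0,0,0],"dr": [0,0,0]}
    - {"offset": [0,0,0],"dr": [0,0,0]}
    - {"offset": [0,0,0],"dr": [0,0,0]}
    - {"offset": [0,0,0],"dr": [0,0,0]}
    - {"offset": [0,0,0],"dr": [0,0,0]}
  claw: 0.02
  newtons: 30

```text
t: 26.95
position: [399.9, 368.2, 49.8]
eef_rot: [0.001, 0.774, 0.633, 0.003]
ft_force: [-0.2, 0.1, 0.7]
finger_gap: 0.437
```

Call:
jog_arm:
  deltas:
    - {"offset": [0,0,0],"dr": [0,0,0]}
    - {"offset": [0,0,0.02],"dr": [0,0,0]}
    - {"offset": [0,0,0.035],"dr": [0,0,0]}
    - {"offset": [0,0,0.035],"dr": [0,0,0]}
    - {"offset": [0.01,-0.02,0.03],"dr": [0,0,0]}
    - {"offset": [0.02,-0.025,0.01],"dr": [0,0,0]}
    - {"offset": [0.03,-0.03,0],"dr": [0,0,0]}
    - {"offset": [0.03,-0.02,0],"dr": [0,0,0]}

```text
t: 27.75
position: [487.5, 271.5, 184.6]
eef_rot: [0.001, 0.772, 0.636, 0.001]
ft_force: [0.2, 1.0, -0.8]
finger_gap: 0.439
```

```bash
python3 -c "
from h import *
go(555,256.5,55.5,78.5)"
```

```text
t 27.75 pos [487.5 271.5 184.6] gap 0.439 d mm [  67.5  -15.  -129.1] dr [-0.02  0.13 -0.44]
```

Call:
jog_arm:
  deltas:
    - {"offset": [0.025,-0.007,0],"dr": [0,0,-0.4]}
    - {"offset": [0.025,-0.006,0],"dr": [0,0,0]}
    - {"offset": [0.013,0,0],"dr": [0,0,0]}
    - {"offset": [0,0,0],"dr": [0,0,0]}
    - {"offset": [0,0,-0.02],"dr": [0,0,0]}
    - {"offset": [0,0,0],"dr": [0,0,0]}
    - {"offset": [0,0,0],"dr": [0,0,0]}

```text
t: 28.45
position: [554.2, 254.0, 163.7]
eef_rot: [0.001, 0.776, 0.631, 0.0]
ft_force: [-0.3, -0.4, -0.8]
finger_gap: 0.435
```

```bash
python3 -c "
from h import *
go(555,256.5,56,78.5)"
```

```text
t 28.45 pos [554.2 254.  163.7] gap 0.435 d mm [   0.8    2.5 -107.7] dr [0.04 0.05 0.29]
```

Call:
jog_arm:
  deltas:
    - {"offset": [0.001,0.0025,-0.01],"dr": [0,0,0]}
    - {"offset": [0,0,-0.02],"dr": [0,0,0]}
    - {"offset": [0,0,-0.02],"dr": [0,0,0]}
    - {"offset": [0,0,-0.01],"dr": [0,0,0]}
    - {"offset": [0,0,0],"dr": [0,0,0]}

```text
t: 28.95
position: [554.5, 258.3, 103.7]
eef_rot: [0.001, 0.775, 0.632, 0.002]
ft_force: [-0.7, 0.0, -0.2]
finger_gap: 0.438
```

```bash
python3 -c "
from h import *
go(555,256.5,56,78.5)"
```

```text
t 28.95 pos [554.5 258.3 103.7] gap 0.438 d mm [  0.5  -1.8 -47.7] dr [-0.04  0.29  0.17]
```

Call:
jog_arm:
  deltas:
    - {"offset": [0.001,-0.0015,-0.012],"dr": [0,0.3,0]}
    - {"offset": [0,-0.001,-0.015],"dr": [0,0,0]}
    - {"offset": [0,0,-0.01],"dr": [0,0,0]}
    - {"offset": [0,0,-0.004],"dr": [0,0,0]}
    - {"offset": [0,0,0],"dr": [0,0,0]}

```text
t: 29.45
position: [556.8, 256.1, 62.4]
eef_rot: [0.0, 0.775, 0.632, 0.002]
ft_force: [-0.5, -1.0, -0.3]
finger_gap: 0.433
```

```bash
python3 -c "
from h import *
go(555,256.5,56,78.5); print(get_state()['ft_force'])"
```

```text
t 29.45 pos [556.8 256.1  62.4] gap 0.433 d mm [-1.8  0.4 -6.4] dr [-0.1   0.2   0.15]
[-0.48624753 -1.03981817 -0.26099871]
```

Call:
jog_arm:
  deltas:
    - {"offset": [-0.0015,0,-0.004],"dr": [0,0.1,0]}
    - {"offset": [0,0,-0.002],"dr": [0,0,0]}
    - {"offset": [0,0,-0.0005],"dr": [0,0,0]}
    - {"offset": [0,0,0],"dr": [0,0,0]}

```text
t: 29.85
position: [555.9, 256.4, 56.8]
eef_rot: [0.0, 0.775, 0.632, 0.002]
ft_force: [-0.8, -0.6, -0.6]
finger_gap: 0.436
```

Call:
jog_arm:
  deltas:
    - {"offset": [0,0,-0.0005],"dr": [0,0,0]}

```text
t: 29.95
position: [556.1, 256.4, 56.5]
eef_rot: [0.001, 0.775, 0.632, 0.003]
ft_force: [-0.6, 0.7, 0.1]
finger_gap: 0.439
```

Call:
jog_arm:
  deltas:
    - {"offset": [0,0,0],"dr": [0,0,0]}
    - {"offset": [0,0,0],"dr": [0,0,0]}
    - {"offset": [0,0,0],"dr": [0,0,0]}
    - {"offset": [0,0,0],"dr": [0,0,0]}
    - {"offset": [0,0,0.01],"dr": [0,0,0]}
    - {"offset": [0,0,0.03],"dr": [0,0,0]}
    - {"offset": [0,0,0.04],"dr": [0,0,0]}
    - {"offset": [0,0,0.04],"dr": [0,0,0]}
  claw: 0.0854

```text
t: 30.75
position: [553.6, 255.7, 177.3]
eef_rot: [-0.002, 0.775, 0.632, -0.002]
ft_force: [0.2, -0.1, 0.4]
finger_gap: 1.003
```

Call:
jog_arm:
  deltas:
    - {"offset": [-0.02,-0.01,0.04],"dr": [0,0,-5]}
    - {"offset": [-0.03,-0.015,0.02],"dr": [0,0,-6]}
    - {"offset": [-0.03,-0.015,0],"dr": [0,0,0]}
    - {"offset": [-0.03,-0.015,0],"dr": [0,0,0]}
    - {"offset": [-0.03,-0.01,0],"dr": [0,0,0]}
    - {"offset": [-0.01,-0.005,0],"dr": [0,0,0]}
    - {"offset": [0,0,0],"dr": [0,0,0]}
    - {"offset": [0,0,0],"dr": [0,0,0]}

```text
t: 31.55
position: [400.5, 184.0, 251.9]
eef_rot: [0.002, 0.834, 0.551, 0.008]
ft_force: [-0.0, -0.3, -0.1]
finger_gap: 1.004
```

```bash
python3 - <<'E'
from h import *
go(403,188,250,67); c=grab('wrist','w10')
im=np.ascontiguousarray(c["image"]); m=cv2.inRange(im,(0,0,0),(45,45,45)); m[300:]=0
n,l,s,ce=cv2.connectedComponentsWithStats(m)
for i in range(1,n):
    if s[i,4]>300: print(s[i],ce[i].round(1),ray(c,*ce[i],30)[:2].round(1))
E
```

```text
t 31.55 pos [400.5 184.  251.9] gap 1.004 d mm [ 2.5  4.  -1.9] dr [-0.3   0.96  0.12]
[  0  57 108  59 929] [52.9 85.4] [239.3 352.7]
[ 289  136   52   99 3390] [314.7 180.8] [405.1 195.4]
[ 464  143  125   78 1823] [515.7 169.1] [572.4 134.7]
[  73  193  134  107 6532] [154.8 258.4] [238.8 187.2]
[ 503  200  102   66 1478] [567.9 231.2] [602.2  59.1]
[480 233  30  67 403] [493.5 261.4] [530.2  57.6]
```

View pics/w10.png

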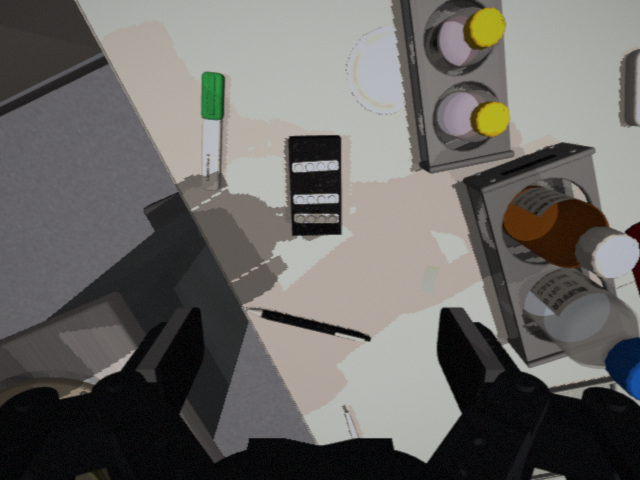

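Strip rack corners are (289,137),(341,136),(341,234),(292,236), nearly square to the jaws. Both vials stand in the rack.

```bash
python3 -c "
from h import *
c=load('w10'); P=np.array([ray(c,u,v,30)[:2] for u,v in [(289,137),(341,136),(341,234),(291.5,235)]]);print(P.round(1),P.mean(0))
print(np.degrees(np.arctan2(*(P[0]-P[3]))),np.degrees(np.arctan2(*(P[1]-P[2]))))
go(P.mean(0)[0],P.mean(0)[1],17,67)"
```

```text
[[399.9 238.9]
 [441.2 222.1]
 [407.7 140.3]
 [365.4 157.5]] [403.53637606 189.69608058]
22.94944190406295 22.243658596630517
t 31.6 pos [400.7 184.  251.8] gap 0.999 d mm [   2.8    5.7 -234.8] dr [-0.3   0.95  0.12]
```

Call:
jog_arm:
  deltas:
    - {"offset": [0.002,0.0045,-0.02],"dr": [-0.3,0.9,0.5]}
    - {"offset": [0,0,-0.04],"dr": [0,0,0]}
    - {"offset": [0,0,-0.04],"dr": [0,0,0]}
    - {"offset": [0,0,-0.04],"dr": [0,0,0]}
    - {"offset": [0,0,-0.02],"dr": [0,0,0]}
    - {"offset": [0,0,0],"dr": [0,0,0]}

```text
t: 32.2
position: [409.7, 190.6, 85.8]
eef_rot: [0.001, 0.832, 0.555, 0.003]
ft_force: [-0.1, 0.3, 0.8]
finger_gap: 0.996
```

```bash
python3 -c "
from h import *
go(402.5,188.5,17,67.5)"
```

```text
t 32.2 pos [409.7 190.6  85.8] gap 0.996 d mm [ -7.2  -2.1 -68.8] dr [-0.05  0.32  0.07]
```

Call:
jog_arm:
  deltas:
    - {"offset": [-0.007,-0.002,0],"dr": [0,0.3,0]}
    - {"offset": [0,0,0],"dr": [0,0,0]}
    - {"offset": [-0.001,0,-0.015],"dr": [0,0,0]}
    - {"offset": [-0.001,0,-0.015],"dr": [0,0,0]}
    - {"offset": [-0.001,0,-0.01],"dr": [0,0,0]}
    - {"offset": [0,0,0],"dr": [0,0,0]}

```text
t: 32.8
position: [404.5, 189.7, 50.3]
eef_rot: [0.002, 0.832, 0.555, 0.006]
ft_force: [-0.1, -0.3, 0.3]
finger_gap: 1.002
```

```bash
python3 -c "
from h import *
go(402.5,188.5,17,67.5)"
```

```text
t 32.8 pos [404.5 189.7  50.3] gap 1.002 d mm [ -2.   -1.2 -33.3] dr [-0.18  0.71  0.05]
```

Call:
jog_arm:
  deltas:
    - {"offset": [-0.002,-0.001,-0.01],"dr": [-0.2,0.7,0]}
    - {"offset": [-0.001,0,-0.01],"dr": [0,0,0]}
    - {"offset": [-0.001,0,-0.008],"dr": [0,0,0]}
    - {"offset": [0,0,-0.002],"dr": [0,0,0]}
    - {"offset": [0,0,0],"dr": [0,0,0]}

```text
t: 33.3
position: [402.0, 188.9, 20.3]
eef_rot: [0.001, 0.832, 0.555, 0.002]
ft_force: [-0.2, 0.5, -0.1]
finger_gap: 0.998
```

```bash
python3 -c "
from h import *
go(402.5,188.5,17,67.5)"
```

```text
t 33.3 pos [402.  188.9  20.3] gap 0.998 d mm [ 0.5 -0.4 -3.3] dr [-0.02  0.24  0.05]
```

Call:
jog_arm:
  deltas:
    - {"offset": [0,0,-0.0035],"dr": [0,0.2,0]}
    - {"offset": [0,0,0],"dr": [0,0,0]}
    - {"offset": [0,0,0],"dr": [0,0,0]}
    - {"offset": [0,0,0],"dr": [0,0,0]}
    - {"offset": [0,0,0],"dr": [0,0,0]}
    - {"offset": [0,0,0],"dr": [0,0,0]}
    - {"offset": [0,0,0],"dr": [0,0,0]}
    - {"offset": [0,0,0],"dr": [0,0,0]}
  claw: 0.03
  newtons: 40

```text
t: 34.1
position: [402.3, 189.0, 17.1]
eef_rot: [0.0, 0.832, 0.555, 0.001]
ft_force: [-0.6, -0.3, -1.3]
finger_gap: 0.527
```

Call:
jog_arm:
  deltas:
    - {"offset": [0,0,0],"dr": [0,0,0]}

```text
t: 34.2
position: [402.3, 189.0, 17.1]
eef_rot: [0.0, 0.832, 0.555, 0.001]
ft_force: [0.1, 0.4, -0.7]
finger_gap: 0.523
```

Call:
jog_arm:
  deltas:
    - {"offset": [0,0,0.015],"dr": [0,0,0]}
    - {"offset": [0,0,0.03],"dr": [0,0,0]}
    - {"offset": [0,0,0.035],"dr": [0,0,0]}
    - {"offset": [0,-0.02,0.035],"dr": [0,0,3]}
    - {"offset": [0,-0.035,0],"dr": [0,0,3]}
    - {"offset": [0,-0.035,0],"dr": [0,0,3]}
    - {"offset": [0,-0.035,0],"dr": [0,0,3]}
    - {"offset": [0,-0.035,0],"dr": [0,0,0]}

```text
t: 35.0
position: [400.7, 26.5, 136.9]
eef_rot: [0.002, 0.764, 0.645, 0.0]
ft_force: [0.9, 0.1, -1.3]
finger_gap: 0.528
```

Call:
jog_arm:
  deltas:
    - {"offset": [0,-0.035,0],"dr": [0,0,0]}
    - {"offset": [0,-0.035,0],"dr": [0,0,0]}
    - {"offset": [0.015,-0.035,0],"dr": [0,0,0]}
    - {"offset": [0.02,-0.035,0],"dr": [0,0,0]}
    - {"offset": [0.03,-0.03,0],"dr": [0,0,0]}
    - {"offset": [0.03,-0.02,0],"dr": [0,0,0]}
    - {"offset": [0,0,0],"dr": [0,0,0]}
    - {"offset": [0,0,0],"dr": [0,0,0]}

```text
t: 35.8
position: [496.0, -175.7, 136.2]
eef_rot: [0.001, 0.766, 0.643, 0.0]
ft_force: [0.3, 0.8, -1.8]
finger_gap: 0.523
```

```bash
python3 -c "
from h import *
go(552,-198,20,79.8)"
```

```text
t 35.8 pos [ 496.  -175.7  136.2] gap 0.523 d mm [  56.   -22.3 -116.2] dr [ 0.08  0.1  -0.21]
```

Call:
jog_arm:
  deltas:
    - {"offset": [0.025,-0.01,0],"dr": [0,0,0]}
    - {"offset": [0.025,-0.01,0],"dr": [0,0,0]}
    - {"offset": [0.007,-0.003,0],"dr": [0,0,0]}
    - {"offset": [0,0,-0.02],"dr": [0,0,0]}
    - {"offset": [0,0,-0.03],"dr": [0,0,0]}
    - {"offset": [0,0,-0.01],"dr": [0,0,0]}
    - {"offset": [0,0,0],"dr": [0,0,0]}

```text
t: 36.5
position: [549.8, -194.3, 75.3]
eef_rot: [-0.001, 0.765, 0.644, -0.001]
ft_force: [-0.1, 0.3, -0.8]
finger_gap: 0.522
```

```bash
python3 -c "
from h import *
go(552,-198,20.5,79.8); grab('wrist','w11')"
```

```text
t 36.5 pos [ 549.8 -194.3   75.3] gap 0.522 d mm [  2.2  -3.7 -54.8] dr [-0.06 -0.14 -0.39]
```

View pics/w11.png

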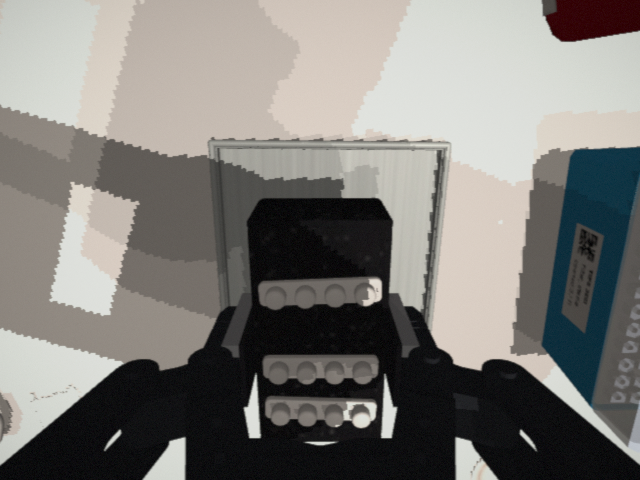

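The strip rack is held flat and square over the tray, whose far edge runs at row 145 from column 211 to 449.

```bash
python3 -c "
from h import *
c=load('w11'); a=ray(c,211,145,10);b=ray(c,449,145,10);m=(a+b)/2;d=(b-a)/np.linalg.norm(b-a);n=np.array([d[1],-d[0],0]);print(a,b,m+63*n,np.linalg.norm(b-a))"
```

```text
[ 508.96960929 -128.24240008   10.        ] [ 622.32794083 -147.82755795   10.        ] [ 554.92303785 -200.11523805   10.        ] 115.03777527016146
```

Call:
jog_arm:
  deltas:
    - {"offset": [0.002,-0.0035,0],"dr": [0,0,0]}
    - {"offset": [0,0,-0.01],"dr": [0,0,0]}
    - {"offset": [0,0,-0.015],"dr": [0,0,0]}
    - {"offset": [0,0,-0.01],"dr": [0,0,0]}
    - {"offset": [0,0,0],"dr": [0,0,0]}

```text
t: 37.05
position: [553.4, -199.0, 43.1]
eef_rot: [0.003, 0.765, 0.644, 0.001]
ft_force: [-0.4, 0.3, -1.6]
finger_gap: 0.526
```

```bash
python3 -c "
from h import *
go(552,-198,20.5,79.8)"
```

```text
t 37.05 pos [ 553.4 -199.    43.1] gap 0.526 d mm [ -1.4   1.  -22.6] dr [ 0.19  0.26 -0.39]
```

Call:
jog_arm:
  deltas:
    - {"offset": [0,0,-0.01],"dr": [0.2,0.3,0]}
    - {"offset": [0,0,-0.007],"dr": [0,0,0]}
    - {"offset": [0,0,-0.003],"dr": [0,0,0]}
    - {"offset": [0,0,-0.001],"dr": [0,0,0]}
    - {"offset": [0,0,0],"dr": [0,0,0]}
    - {"offset": [0,0,0],"dr": [0,0,0]}

```text
t: 37.65
position: [553.9, -199.4, 21.3]
eef_rot: [0.0, 0.765, 0.644, -0.0]
ft_force: [-0.6, -0.3, -0.6]
finger_gap: 0.526
```

```bash
python3 -c "
from h import *
go(553,-199,20.1,79.8);print(get_state()['ft_force'])"
```

```text
t 37.65 pos [ 553.9 -199.4   21.3] gap 0.526 d mm [-0.9  0.4 -1.2] dr [ 0.02  0.01 -0.4 ]
[-0.64044309 -0.27524229 -0.62706292]
```

Lower 1 mm, release, retreat upward and back for the final look.

Call:
jog_arm:
  deltas:
    - {"offset": [0,0,-0.001],"dr": [0,0,0]}
    - {"offset": [0,0,0],"dr": [0,0,0]}

```text
t: 37.85
position: [554.1, -199.4, 20.7]
eef_rot: [0.001, 0.765, 0.644, 0.0]
ft_force: [-0.1, 0.3, -2.0]
finger_gap: 0.525
```

Call:
jog_arm:
  deltas:
    - {"offset": [0,0,0],"dr": [0,0,0]}
    - {"offset": [0,0,0],"dr": [0,0,0]}
    - {"offset": [0,0,0],"dr": [0,0,0]}
    - {"offset": [0,0,0],"dr": [0,0,0]}
    - {"offset": [0,0,0.01],"dr": [0,0,0]}
    - {"offset": [0,0,0.03],"dr": [0,0,0]}
    - {"offset": [0,0,0.04],"dr": [0,0,0]}
    - {"offset": [0,0,0.04],"dr": [0,0,0]}
  claw: 0.075

```text
t: 38.65
position: [552.0, -198.3, 142.0]
eef_rot: [-0.004, 0.765, 0.644, -0.001]
ft_force: [0.7, -0.2, 0.3]
finger_gap: 0.876
```

Call:
jog_arm:
  deltas:
    - {"offset": [0,0,0.04],"dr": [0,0,0]}
    - {"offset": [-0.02,-0.03,0.03],"dr": [0,0,0]}
    - {"offset": [-0.03,-0.04,0],"dr": [0,0,0]}
    - {"offset": [-0.04,-0.04,0],"dr": [0,0,0]}
    - {"offset": [-0.04,-0.04,0],"dr": [0,0,0]}
    - {"offset": [-0.04,-0.04,0],"dr": [0,0,0]}
    - {"offset": [-0.04,-0.02,0],"dr": [0,0,0]}
    - {"offset": [0,0,0],"dr": [0,0,0]}

```text
t: 39.45
position: [350.7, -397.9, 228.1]
eef_rot: [0.007, 0.763, 0.646, -0.0]
ft_force: [1.1, 0.6, 0.4]
finger_gap: 0.877
```

Call:
jog_arm:
  deltas:
    - {"offset": [0,0,0],"dr": [0,0,0]}
    - {"offset": [0,0,0],"dr": [0,0,0]}

```text
t: 39.65
position: [350.4, -398.0, 229.4]
eef_rot: [0.008, 0.764, 0.645, -0.0]
ft_force: [0.7, 0.3, 0.6]
finger_gap: 0.882
```

```bash
python3 - <<'E'
from h import *
go(553,-199,20.1,79.8)
t=grab('top','top12'); im=t["image"][170:310,180:460,::-1]
cv2.imwrite('pics/crop12.png',cv2.convertScaleAbs(cv2.resize(im,None,fx=2.8,fy=2.8,interpolation=cv2.INTER_CUBIC),alpha=1.4))
hsvb(t,(22,140,90),(35,255,255),91,15,(180,185,440,310)); hsvb(t,(98,140,60),(125,255,255),151,30,(280,170,480,300))
E
```

```text
t 39.65 pos [ 350.4 -398.   229.4] gap 0.882 d mm [ 202.6  199.  -209.3] dr [ 0.69  0.53 -0.56]
[206 209  10  10  77] circ [210.3 213.5] 5.0 [565.4 315.1] cen [565.6 315.2]
[230 214  11  10  78] circ [235.2 219.1] 5.2 [551.3 255. ] cen [552.2 254.7]
[255 219  10  10  74] circ [259.8 223.5] 4.9 [540.  195.5] cen [540.  195.5]
[337 197  16  17 202] circ [344.5 205.2] 8.2 [573.7  -6.4] cen [573.3  -6.9]
```

View pics/crop12.png

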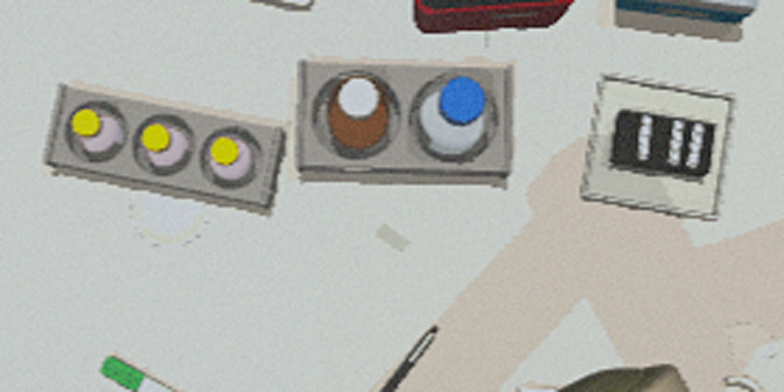

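Everything is in place, and measured cap positions match the top-view hole centres within about 3 mm. Handing in.

```bash
python3 -c "
from rig import close_job; print(close_job())"
```

```text
the job is handed in; nothing more can be done
None
```

All five pieces are placed and the job is handed in, at about 40 s of the 115 s allowed. The brown and white bottles stand in the two-hole rack, both small bottles are in the free holes of the three-hole rack, and the strip rack lies in the steel tray.

- **Small bottles:** in the last top view their caps were within 3 mm of the hole centres.
- **White bottle:** its cap was within 1 mm of its hole centre in the same view.
- **Bottle already in its rack:** it showed within about 2 mm of where it started.
- **Brown bottle and strip rack:** these I checked by eye only. The brown bottle stands in its hole, and the strip rack lies near the middle of the tray, square to it.
- **Arm:** it was clear of everything, and forces stayed within a few newtons throughout.
- **Disagreement:** the wrist and top cameras differed by up to 7 mm in x, so I placed things mainly by the wrist view and by averages of the two. No check failed.

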